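# Seat the square jar in the counter brace and unscrew its tight cap

## Task

Put the square blue jar into the square jar brace on the counter, pushed down flat on the pocket floor, so that it cannot turn; then unscrew its tight red cap anticlockwise until the threads let go, and lift it off while the jar stays seated in the brace. Finish while still holding the cap in the gripper: level and still, over the jar's mouth, with the cap's lower edge about 2 cm above the mouth. Do not knock over the jar or push about the paper cups, the can or the milk jug.

Things in the scene. Friction and masses are not known exactly. Their poses are not given: they have to be found in the camera images.
- jar: Square blue glazed jar, about 350 g. Body 64 x 64 mm, 78 mm tall, round neck above. Starts upright on the counter at any yaw, cap on, in a row with the bystanders. Origin: centre of its underside; z up, x and y square to its sides (all four alike). It may be lifted by the cap, which carries it while the threads are engaged, or by the body.
- cap: Round red ribbed screw cap, 56 mm across, 34 mm tall (top 10 mm solid, below it a skirt round the neck), 45 g; a white bar on its top points along its +x. Origin: centre of the skirt's lower edge; z up. Screwed on, its origin is 82 mm and its top 116 mm above the jar's underside and its x is parallel to the jar's x.
- cap_top (a point): Centre of the cap's top. Opens anticlockwise from above (positive yaw against the jar). Tight at first (about 0.4 to 0.6 N m: grip it firmly), easier after some 40 degrees; it need not rise as it turns. Turned 60 to 90 degrees against the jar it lifts straight off (aim for 75); below 60 it still grips and would lift the jar; past 93 it jams and turns the jar along.
- jar_mouth (a point): Centre of the jar's mouth (top of its black sealing ring), 106 mm above the jar's underside on its axis. It moves with the jar.
- brace: Jar brace fixed to the counter: steel plate 120 x 120 x 6 mm, four black walls round a square pocket 72 mm wide (4 mm play each side of the jar), flared orange guides on top, rim 40 mm above the counter. Origin: centre of the plate's underside; z up, x and y square to the walls. The jar fits in any of its four square positions and can then turn only some 10 degrees either way.
- brace_floor (a point): Centre of the pocket's floor, 6 mm above the counter. The seated jar's underside rests here.
- cup_stack: Bystander: stack of brown paper cups, 83 mm across at the most, 98 mm tall. Origin: centre of its underside.
- drink_can: Bystander: red drink can, 66 mm across, 115 mm tall. Origin: centre of its underside.
- milk_jug: Bystander: steel milk jug, 76 mm across, 95 mm tall, with a side handle that reaches about 70 mm from its axis. Origin: centre of its underside.
Not all that is in view belongs to the job. There is more than one size of the cap; the job needs the smaller. What is shaped like the brace but yellow is not meant.

How it is judged:
On the way, in this order (a step that is already met when the one before it is completed fails the run):
1. the jar is seated flat in the brace's pocket with its cap still on (z of jar in the frame of brace below 0.012 m and horizontal distance between jar and brace below 0.01 m and angle between jar's own z axis and vertical below 0.12 rad and z of cap in the frame of jar below 0.088 m), for 0.2 s.
2. the cap is unscrewed and off the threads while the jar stays seated in the brace (z of jar in the frame of brace below 0.012 m and horizontal distance between jar and brace below 0.01 m and angle between jar's own z axis and vertical below 0.12 rad and z of cap in the frame of jar above 0.098 m), for 0.1 s.
At the end, for the whole second after the job is handed in: Jar in the brace: underside within 6 mm of the pocket floor, within 10 mm of centre, tilt under 0.12 rad. Gripper holds the cap (over 1 N), still (under 30 mm/s), level within 0.2 rad, off the jar, lower edge 4 to 50 mm above the mouth, within 25 mm of its axis (z of jar in the frame of brace below 0.012 m and horizontal distance between jar and brace below 0.01 m and angle between jar's own z axis and vertical below 0.12 rad and z of cap in the frame of jar_mouth between 0.004 and 0.05 m and horizontal distance between cap and jar_mouth below 0.025 m and angle between cap's own z axis and vertical below 0.2 rad and contact force between the fingers and cap above 1 N and contact force between cap and jar below 0.1 N and linear speed of cap below 0.03 m/s); the arm keeps its last pose, push and grip.
It fails at once if the jar is tipped over (more than 0.6 rad) (angle between jar's own z axis and vertical above 0.6 rad).
It fails at once if a bystander is moved by more than 30 mm (distance of any of cup_stack, drink_can, milk_jug from where it was at the start of the episode above 0.03 m).
It also fails if it takes over 48 s, if anything falls off the work surface, if the arm or the gripper's body presses on something with over 40 N, if the wrist force passes 120 N, or if a joint passes its speed limit or range.

## Robot

A 6-joint arm with a two-finger parallel gripper is mounted at the origin on the work surface. World frame = base frame: x ahead of the robot, y to its left, z up, the work surface at z = 0. Lengths are in m, angles in rad, forces in N, time in s.
With the tool pointing down it reaches from about 0.3 to 0.775 m from the base axis. Payload 14.6 kg.
Tool frame: the origin (TCP) lies at the very end of the fingers, on their centre line; the grasp point (between the pads) lies ctrl.tcp_to_grasp behind it (ctrl.tcp_to_grasp is the distance from the TCP to the grasp point, in m); x points along the fingers, y is the direction in which the jaws open and shut, and the axes are right-handed (so a half turn about x gives the same grasp; the last joint's range is limited). The gripper opens to 94 mm and grips with 3 to 60 N. Pads are 16 mm wide; open, the fingers measure 119 mm over their backs; the gripper's body (75 mm by 177 mm) begins 78 mm behind the grasp point.
Start: joints at [1.182, 0.3, 1.521, -0, 1.321, -0.067], TCP at [0.174, 0.522, 0.205] pointing down, gripper open.
Joint ranges: [-3.03, 3.03], [-0.79, 2.21], [0.23, 2.52], [-1.04, 4.18], [0, 3.07], [-2.55, 2.55]. Speed limits (rad/s): [2.22, 2.22, 2.57, 3.14, 3.14, 3.14].

## Interface

Orientations are given as [roll, pitch, yaw] about the fixed x, y, z axes, in that order (R = Rz(yaw) Ry(pitch) Rx(roll)).
In Python, from station import ctrl gives the robot as it stands.
- The arm moves only by the tool play_rows, never from a script. Its argument "increments" is a list that holds one entry, the list of rows, each a list of 5 numbers: the closure in counts, from 0 (fully open) to 255 (shut), then the shift along the tool's x, y, z in cm, then the turn about the tool's x in degrees. A call has 1 to 12 rows; each row shifts and turns the commanded pose from where the row before left it, along the tool's axes as they then stand; what a row does not reach is not made up. A row lasts 1/12 s, in which the tool goes at most 41.7 mm and 7.16 degrees, less where a joint would pass 70% of its speed; a pose out of reach is approached as far as the arm can. A call is refused whole if a number of a shift passes 4.17 or a number of a turn 7.16, either way. A call with a gripper value outside its range is refused whole. The fingers move at their own pace and stop on an object; "newtons" is the grip in N (left out, the last holds). Time passes only in rows, so rows that do not move let the fingers close. It gives the time, the measured TCP pose, the force and the opening at its end, in the units of the state.
- ctrl.get_obs(): the state, without advancing time (a new reading comes with each control period).
- ctrl.camera(name): name is "scene" or "top"; returns the picture (420x560x3 uint8, red, green, blue); there is no depth.
- ctrl.calibration(name): a dict with "fx", "fy", "cx", "cy" (pixels), "rvec" (rotation vector, rad) and "tvec" (3), from world to camera coordinates, as OpenCV has them. Camera axes: x right, y down, z forward; pixel columns grow to the right and rows downward; lengths in m; the calibration is good to about 2 mm. A picture is of the moment at which its call begins. calibration takes no time and is no camera call.
- ctrl.hand_in(): hands the job in, once; it reports no verdict.
The state is a dict: "time_s": time; "qpos": joint angles; "joint_vel": joint speeds; "tau": joint torques, N m; "ee_pos": TCP position; "eef_rot": TCP orientation; "force": force on the tool from outside, world axes, zero at the start; "moment": the same for the moment, N m; "grip_width": finger opening in m.
Only numpy, scipy, OpenCV 4.12 (cv2) and the standard library are available. Lean on these libraries where they do the work, as an engineer would, in place of code of your own. Each camera call takes 0.05 s, during which the arm holds its last target.

## Working session

There is one attempt and no reset: what is moved stays moved. The work goes in short steps, Python scripts to look and compute and a tool call to move; the robot and the scene stay as the last step left them, time stands still between calls to the robot, and variables do not carry over. Pictures are saved under pics/ and viewed, and the job is handed in when it is done.

Besides the shell and the picture viewer there is one more tool, called as name(argument=value, ...) on one line, values as JSON. play_rows: Moves the arm, as the interface text tells. Its arguments: {"type":"object","properties":{"increments":{"type":"array"},"newtons":{"type":"number"}},"required":["increments"]}

```bash
mkdir -p pics; ls
python3 - <<'E'
from station import ctrl
import cv2
for n in("scene","top"):
    cv2.imwrite(f"pics/{n}0.png",ctrl.camera(n)[:,:,::-1]); print(ctrl.calibration(n))
print(ctrl.get_obs(),ctrl.tcp_to_grasp)
E
```

```text
pics
{'fx': 423.27548116281037, 'fy': 423.27548116281037, 'cx': 276.37277351334967, 'cy': 215.4185331417576, 'rvec': array([ 2.25462223,  1.19417184, -0.39387999]), 'tvec': array([-0.24294435, -0.26530608,  1.21123914])}
{'fx': 391.2111860276172, 'fy': 391.2111860276172, 'cx': 278.2844323926073, 'cy': 212.58181719989727, 'rvec': array([ 2.12250037, -2.11941561,  0.16175686]), 'tvec': array([0.00723637, 0.47582953, 0.90778522])}
{'time_s': 0.1, 'qpos': array([ 1.18242555e+00,  3.00423827e-01,  1.52152244e+00, -3.11039109e-06,
        1.32066207e+00, -6.65900910e-02]), 'joint_vel': array([ 0.00204654, -0.0003187 , -0.00070548,  0.00067092, -0.00112196,
       -0.00150018]), 'tau': array([-5.85436319e-04, -5.32649982e+01, -3.53284371e+01,  7.08386209e-02,
        2.34750914e-02, -7.80344681e-05]), 'ee_pos': array([0.17385302, 0.52156003, 0.20493706]), 'eef_rot': array([-1.63442015,  1.56978063, -1.95620006]), 'force': array([-0.38352947,  0.59422345, -0.45592822]), 'moment': array([ 0.02880443, -0.02423146,  0.00706184]), 'grip_width': 0.09384937900124371} 0.0188
```

View pics/scene0.png

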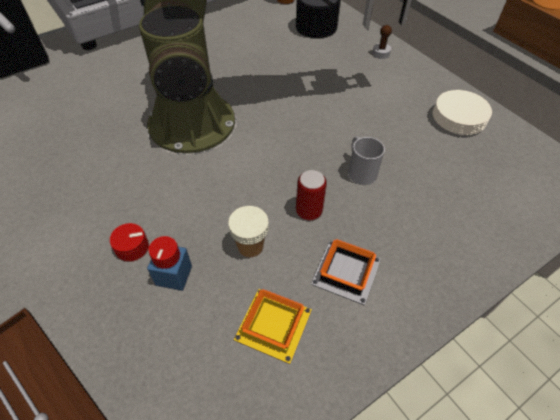

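View pics/top0.png

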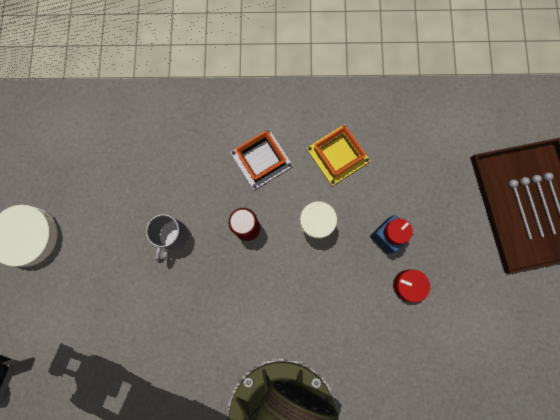

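The scene view shows the jar with the small red cap at about (165,262), and the steel brace with orange guides at (348,268). The top view shows the jar cap at (399,231) and the steel brace at (261,158). The yellow brace at (338,155) and the larger loose cap at (412,287) are decoys. In the top view the cups (318,220) and can (244,223) stand between the jar and the left side, with the jug at (163,232).

```bash
cat > h.py <<'E'
import numpy as np, cv2
from station import ctrl
def ray(n,uv):
    c=ctrl.calibration(n);R,_=cv2.Rodrigues(c['rvec']);t=c['tvec']
    d=np.array([(uv[0]-c['cx'])/c['fx'],(uv[1]-c['cy'])/c['fy'],1.]);return -R.T@t,R.T@d
def onz(n,uv,z):
    o,d=ray(n,uv);return (o+d*(z-o[2])/d[2])
def proj(n,P):
    c=ctrl.calibration(n);K=np.array([[c['fx'],0,c['cx']],[0,c['fy'],c['cy']],[0,0,1]])
    return cv2.projectPoints(np.array(P,float).reshape(-1,3),c['rvec'],c['tvec'],K,None)[0].reshape(-1,2)
def tri(uv1,uv2):
    o1,d1=ray("scene",uv1);o2,d2=ray("top",uv2)
    A=np.c_[d1,-d2];s=np.linalg.lstsq(A,o2-o1,rcond=None)[0]
    a=o1+s[0]*d1;b=o2+s[1]*d2;return (a+b)/2,np.linalg.norm(a-b)
E
python3 - <<'E'
from h import *
for n in("scene","top"):
    im=cv2.imread(f"pics/{n}0.png");hsv=cv2.cvtColor(im,cv2.COLOR_BGR2HSV)
    cols={'red':((hsv[...,0]<5)|(hsv[...,0]>175))&(hsv[...,1]>180)&(hsv[...,2]>60),
     'orange':(hsv[...,0]>=6)&(hsv[...,0]<15)&(hsv[...,1]>200)&(hsv[...,2]>100),
     'blue':(hsv[...,0]>95)&(hsv[...,0]<125)&(hsv[...,1]>120)}
    for k,m in cols.items():
        N,l,s,c=cv2.connectedComponentsWithStats(m.astype(np.uint8))
        for i in range(1,N):
            if s[i,4]>60:
                ct=cv2.findContours((l==i).astype(np.uint8),0,1)[0][0]
                print(n,k,s[i],c[i].round(1),[np.round(x,1) for x in cv2.minAreaRect(ct)], cv2.boxPoints(cv2.minAreaRect(ct)).round(1).tolist() if k!='red' else '')
a=cv2.imread("pics/top0.png");b=cv2.imread("pics/scene0.png")
A=cv2.resize(a[200:270,360:440],(400,350),interpolation=0)
B=cv2.resize(a[115:200,225:305],(400,350*1),interpolation=0)
C=cv2.resize(b[225:295,140:220],(400,350),interpolation=0)[:245]
D=cv2.resize(b[230:310,305:385],(400,350),interpolation=0)[:245]
cv2.imwrite("pics/crop0.png",np.vstack([np.hstack([A,B]),np.hstack([C,D])]))
E
```

```text
scene red [297 182  29  37 717] [310.  201.8] [array([310.7, 200.3]), array([27., 36.]), np.float64(2.7)] 
scene red [ 110  224   69   44 1667] [142.7 246. ] [array([144. , 247.4]), array([70.4, 36.6]), np.float64(20.9)] 
scene orange [321 240  54  50 594] [347.6 261.1] [array([347.7, 264.1]), array([45.2, 39. ]), np.float64(21.2)] [[319.6000061035156, 274.1000061035156], [333.70001220703125, 237.6999969482422], [375.79998779296875, 254.0], [361.70001220703125, 290.3999938964844]]
scene orange [242 290  61  58 743] [272.2 316.7] [array([272.4, 317.9]), array([49.2, 46.9]), np.float64(22.6)] [[240.6999969482422, 330.1000061035156], [258.70001220703125, 286.79998779296875], [304.1000061035156, 305.70001220703125], [286.1000061035156, 349.0]]
top red [386 219  26  25 465] [398.3 231.3] [array([398.8, 230.8]), array([24.7, 24. ]), np.float64(45.0)] 
top red [396 270  34  32 788] [412.9 285.7] [array([412.5, 285.5]), array([31., 33.]), np.float64(90.0)] 
top orange [315 127  50  48 524] [339.5 149.9] [array([339.3, 150.7]), array([38., 38.]), np.float64(56.3)] [[312.8999938964844, 145.39999389648438], [344.5, 124.30000305175781], [365.6000061035156, 155.89999389648438], [334.0, 177.0]]
top orange [237 132  47  48 371] [260.7 153.6] [array([260.4, 155.3]), array([36.3, 35.9]), np.float64(58.0)] [[235.5, 149.39999389648438], [266.0, 130.39999389648438], [285.20001220703125, 161.10000610351562], [254.6999969482422, 180.1999969482422]]
top blue [371 216  30  36 247] [384.  238.4] [array([391.5, 235. ]), array([27.6, 30.4]), np.float64(45.0)] [[371.0, 236.0], [392.5, 214.5], [412.0, 234.0], [390.5, 255.5]]
```

View pics/crop0.png

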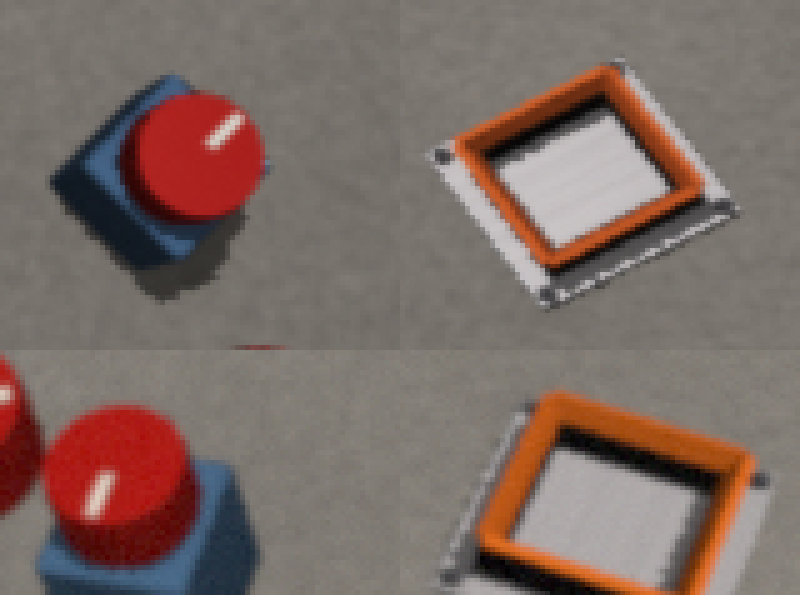

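Run:
```python
from h import *
# top: cap top face centre and bar
ct=(399.3,230.0)
print('cap top',onz('top',ct,.116))
p=[onz('top',(360+X/5-.5,200+Y/5-.5),.116) for X,Y in((210,147),(243,117))]
d=p[1]-p[0];print('bar yaw top',np.degrees(np.arctan2(d[1],d[0])))
# scene: cap top ellipse in crop C: x 45..188,y 404..~525? scale5 
p=[onz('scene',(140+X/5-.5,225+(Y-350)/5-.5),.116) for X,Y in((107,472),(92,517))]
d=p[1]-p[0];print('bar yaw scene',np.degrees(np.arctan2(d[1],d[0])),p)
print('scene captop',onz('scene',(140+118/5-.5,225+(465-350)/5-.5),.116))
q=np.array([onz('top',(225+(X-400)/5-.5,115+Y/4.118-.5),.04) for X,Y in((605,65),(705,188),(548,265),(455,140))])
print('rim',q,q.mean(0))
for i in range(4):
    d=q[(i+1)%4]-q[i];print(np.linalg.norm(d),np.degrees(np.arctan2(d[1],d[0])))
pl=np.array([onz('top',(225+(X-400)/5-.5,115+Y/4.118-.5),.006) for X,Y in((617,58),(735,210),(548,305),(435,152))])
print('plate',pl,pl.mean(0))
for i in range(4):
    d=pl[(i+1)%4]-pl[i];print(np.linalg.norm(d),np.degrees(np.arctan2(d[1],d[0])))
# jar top blue corners: crop A: (172,78 top) bottom(..) left shoulder (85,160), near (183,245)
j=[onz('top',(360+X/5-.5,200+Y/5-.5),.078) for X,Y in((175,75),(82,162),(180,245))]
for i in range(2):
    d=j[i+1]-j[i];print('jar',j[i],np.linalg.norm(d),np.degrees(np.arctan2(d[1],d[0])))
j=np.array(j);print('jar diag mid',(j[0]+j[2])/2)
# scene brace
s=np.array([onz('scene',(305+(X-400)/5-.5,230+(Y-350)/4.375-.5),.04) for X,Y in((558,390),(755,455),(480,540))])
print('scene rim mid',(s[1]+s[2])/2)
print('cup',onz('top',(318.5,220),.098),'can',onz('top',(242,217),.115),'jug',onz('top',(163,230),.095))
print('bigcap',onz('top',(412,286),.034))
```

```text
cap top [ 0.42371847 -0.26025812  0.116     ]
bar yaw top -48.60523339669849
bar yaw scene -41.11113479691132 [array([ 0.42119651, -0.26360446,  0.116     ]), array([ 0.43656754, -0.27701873,  0.116     ])]
scene captop [ 0.42066254 -0.25868788  0.116     ]
rim [[ 0.68707307  0.04094561  0.04      ]
 [ 0.60848557 -0.00955801  0.04      ]
 [ 0.56071524  0.06800999  0.04      ]
 [ 0.63930777  0.11583401  0.04      ]] [0.62389541 0.0538079  0.04      ]
0.09341633378403158 -147.27350219721657
0.09109775297836667 121.62688089067261
0.09199958066508747 31.320755494612854
0.08882452818842915 -57.469462742557766
plate [[ 0.70535515  0.03663333  0.006     ]
 [ 0.60492192 -0.02488001  0.006     ]
 [ 0.54422191  0.0705723   0.006     ]
 [ 0.64332909  0.1307274   0.006     ]] [0.62445702 0.05326325 0.006     ]
0.11777403757230559 -148.51337021649377
0.11311778900941402 122.45309079186633
0.11593476257962308 31.256500921411046
0.11269839215424882 -56.60744565600167
jar [ 0.46479575 -0.26196614  0.078     ] 0.06017667588695508 132.3920138214206
jar [ 0.42422467 -0.2175227   0.078     ] 0.05740131847589166 -131.5482688372473
jar diag mid [ 0.42547448 -0.26122392  0.078     ]
scene rim mid [0.62235334 0.05447321 0.04      ]
cup [ 0.44879664 -0.08455246  0.098     ] can [0.45293457 0.08743443 0.115     ] jug [0.42615177 0.27001646 0.095     ]
bigcap [ 0.3017435  -0.30695396  0.034     ]
```

```bash
cat >> h.py <<'E'
from scipy.spatial.transform import Rotation as Ro
def plan(tgt,yaw=None):
    """shift in tool axes (cm) to world TCP tgt, and turn about tool x to bring tool-y yaw to 'yaw' deg"""
    o=ctrl.get_obs();M=Ro.from_euler('xyz',o['eef_rot']).as_matrix()
    d=(M.T@(np.array(tgt)-o['ee_pos']))*100
    y0=np.degrees(np.arctan2(M[1,1],M[0,1]))
    print('t',o['time_s'],'pos',o['ee_pos'].round(4),'q',o['qpos'].round(2),'yaw_y',y0.round(2),'toolx',M[:,0].round(3),'w',round(o['grip_width'],4))
    print('F',o['force'].round(2),'M',o['moment'].round(3))
    print('shift cm',d.round(2),'turn', None if yaw is None else round((-(yaw-y0)+180)%360-180,2))
    return d
E
python3 - <<'E'
from h import *
plan((.42,.2,.2),0); plan((.423,-.26,.2))
E
```

```text
t 0.1 pos [0.1739 0.5216 0.2049] q [ 1.18  0.3   1.52 -0.    1.32 -0.07] yaw_y 71.56 toolx [-0.    -0.001 -1.   ] w 0.0938
F [-0.38  0.59 -0.46] M [ 0.029 -0.024  0.007]
shift cm [  0.51 -22.72  33.52] turn 71.56
t 0.1 pos [0.1739 0.5216 0.2049] q [ 1.18  0.3   1.52 -0.    1.32 -0.07] yaw_y 71.56 toolx [-0.    -0.001 -1.   ] w 0.0938
F [-0.38  0.59 -0.46] M [ 0.029 -0.024  0.007]
shift cm [  0.56 -66.26  48.35] turn None
```

play_rows(increments=[[[0,0,0,0,7],[0,0,0,0,7],[0,0,0,0,7],[0,0,0,0,7],[0,0,0,0,7],[0,0,0,0,7],[0,0,0,0,7],[0,0,0,0,7],[0,0,0,0,7],[0,0,0,0,7],[0,0,0,0,7],[0,0,0,0,7]]], newtons=40)

```text
time_s: 1.1
ee_pos: [0.1739, 0.5216, 0.2051]
eef_rot: [-0.168, 1.57, -1.962]
force: [-0.3, 0.7, 0.4]
grip_width: 0.094
```

play_rows(increments=[[[0,0,0,0,7],[0,0,0,0,7],[0,0,0,0,7],[0,0,0,0,7],[0,0,0,0,5.6],[0,0,0,0,0]]])

```text
time_s: 1.6
ee_pos: [0.1739, 0.5216, 0.2051]
eef_rot: [0.415, 1.57, -1.964]
force: [-0.1, 0.7, 1.2]
grip_width: 0.0939
```

Run:
```python
from h import *
plan((.42,.2,.2),-46);
```

```text
t 1.6 pos [0.1739 0.5216 0.2051] q [1.18 0.3  1.52 0.   1.32 1.99] yaw_y -46.31 toolx [-0.    -0.001 -1.   ] w 0.0939
F [-0.13  0.69  1.24] M [-0.029  0.059 -0.023]
shift cm [ 0.53 40.25  4.42] turn -0.31
```

play_rows(increments=[[[0,0,4,0.44,0],[0,0,4,0.44,0],[0,0,4,0.44,0],[0,0,4,0.44,0],[0,0,4,0.44,0],[0,0,4,0.44,0],[0,0,4,0.44,0],[0,0,4,0.44,0],[0,0,4,0.44,0],[0,0,4,0.44,0]]])

```text
time_s: 2.43
ee_pos: [0.4207, 0.2015, 0.2055]
eef_rot: [3.077, 1.571, 0.706]
force: [1.3, 0.7, -0.2]
grip_width: 0.0938
```

play_rows(increments=[[[0,0,2.79,2.63,0],[0,0,2.79,2.63,0],[0,0,2.79,2.63,0],[0,0,2.79,2.63,0],[0,0,2.79,2.63,0],[0,0,2.79,2.63,0],[0,0,2.79,2.63,0],[0,0,2.79,2.63,0],[0,0,2.79,2.63,0],[0,0,2.79,2.63,0],[0,0,2.79,2.63,0],[0,0,2.79,2.63,0]]])

```text
time_s: 3.43
ee_pos: [0.4247, -0.2587, 0.2054]
eef_rot: [-2.635, 1.571, 1.278]
force: [0.6, 0.3, 1.4]
grip_width: 0.0939
```

Run:
```python
from h import *
plan((.423,-.26,.2),-46);
```

```text
t 3.4333 pos [ 0.4247 -0.2587  0.2054] q [-0.62  0.18  1.67  0.    1.29  0.18] yaw_y -45.82 toolx [ 0.  0. -1.] w 0.0939
F [0.59 0.31 1.38] M [-0.056  0.137 -0.058]
shift cm [ 0.54 -0.03  0.21] turn 0.18
```

play_rows(increments=[[[0,2,0,0.15,0],[0,2,0,0,0],[0,2,0,0,0],[0,2,0,0,0],[0,1.5,0,0,0],[0,1.4,0,0,0],[0,1,0,0,0],[0,0,0,0,0]]])

```text
time_s: 4.1
ee_pos: [0.4233, -0.2572, 0.0846]
eef_rot: [-1.385, 1.568, 2.526]
force: [0.4, -0.4, -0.2]
grip_width: 0.0941
```

Run:
```python
from h import *
plan((.423,-.26,.086),-46)
a=ctrl.camera("top")[190:280,350:460,::-1];b=ctrl.camera("scene")[190:300,100:230,::-1]
cv2.imwrite("pics/pre.png",np.hstack([cv2.resize(a,(400,400),interpolation=0),cv2.resize(b,(400,400),interpolation=0)]))
```

```text
t 4.1 pos [ 0.4233 -0.2572  0.0846] q [-0.62  0.32  1.8  -0.    1.03  0.18] yaw_y -45.9 toolx [-0.003  0.002 -1.   ] w 0.0941
F [ 0.37 -0.42 -0.25] M [-0.087  0.09  -0.019]
shift cm [-0.14  0.17  0.21] turn 0.1
```

View pics/pre.png

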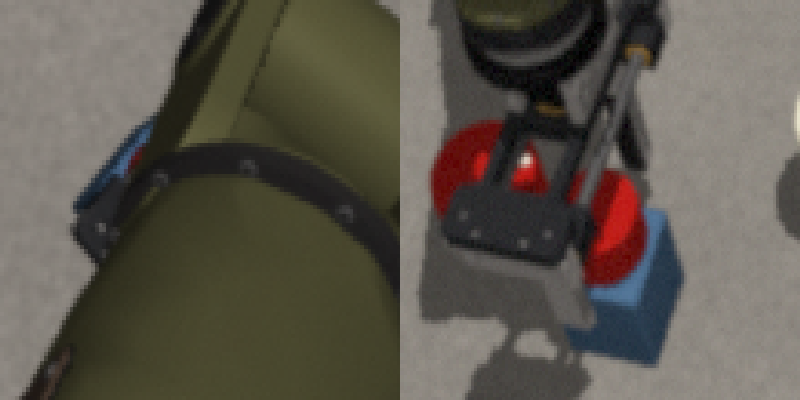

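The picture shows the fingers standing either side of the small cap (right-hand crop, cap around (610,230)) and clear of the jar body, so I close the gripper.

play_rows(increments=[[[0,-0.15,0.1,0.2,0],[255,0,0,0,0],[255,0,0,0,0],[255,0,0,0,0],[255,0,0,0,0],[255,0,0,0,0],[255,0,0,0,0],[255,0,0,0,0],[255,0,0,0,0]]], newtons=50)

```text
time_s: 4.95
ee_pos: [0.4233, -0.2598, 0.0879]
eef_rot: [-1.45, 1.57, 2.459]
force: [-0.8, 2.2, 1.5]
grip_width: 0.0551
```

Run:
```python
from h import *
plan((.423,-.26,.086),-46)
```

```text
t 4.95 pos [ 0.4233 -0.2598  0.0879] q [-0.62  0.32  1.79  0.    1.03  0.18] yaw_y -46.03 toolx [-0.  0. -1.] w 0.0551
F [-0.85  2.2   1.48] M [ 0.226  0.349 -0.01 ]
shift cm [ 0.19 -0.    0.03] turn -0.03
```

play_rows(increments=[[[255,-0.5,0,0,0],[255,-1,0,0,0],[255,-1.5,0,0,0],[255,-2,0,0,0],[255,-2.5,0,0,0],[255,-2.5,0,0,0],[255,-2,0,0,0],[255,-1.5,0,0,0],[255,-0.5,0,0,0],[255,0,0,0,0]]])

```text
time_s: 5.78
ee_pos: [0.4236, -0.2601, 0.2292]
eef_rot: [1.749, 1.569, -0.626]
force: [-0.1, -0.1, -3.6]
grip_width: 0.0547
```

Run:
```python
from h import *
plan((.6235,.0535,.228),-58)
b=ctrl.camera("scene")[120:300,60:240,::-1]
cv2.imwrite("pics/lift.png",cv2.resize(b,(540,540),interpolation=0))
```

```text
t 5.7833 pos [ 0.4236 -0.2601  0.2292] q [-0.62  0.16  1.64 -0.    1.34  0.18] yaw_y -46.04 toolx [ 0.002 -0.001 -1.   ] w 0.0547
F [-0.15 -0.09 -3.59] M [-0.032  0.118 -0.004]
shift cm [  0.12  -8.7  -36.16] turn 11.96
```

View pics/lift.png

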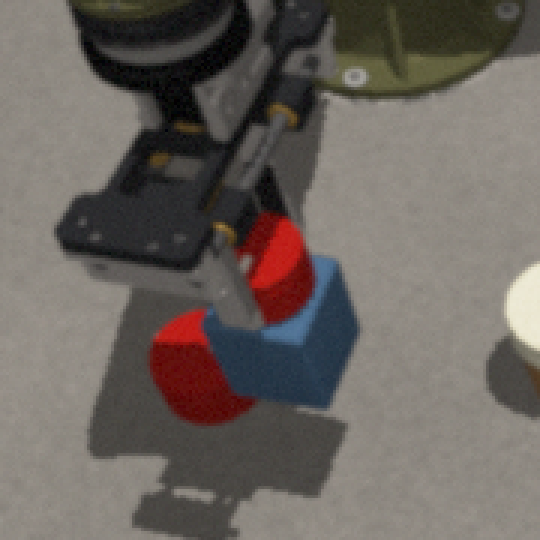

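The jar is hanging level from its cap, at about (290,340) in the crop, with the large loose cap left on the counter. Next I carry it over to the brace.

play_rows(increments=[[[255,0,-0.36,-1.5,0],[255,0,-0.6,-2.5,0],[255,0,-0.84,-3.5,0],[255,0,-0.84,-3.5,0],[255,0,-0.84,-3.5,0],[255,0,-0.84,-3.5,0],[255,0,-0.84,-3.5,0],[255,0,-0.84,-3.5,0],[255,0,-0.84,-3.5,0],[255,0,-0.84,-3.5,0],[255,0,-0.6,-2.5,0],[255,0,-0.36,-1.5,0]]])

```text
time_s: 6.83
ee_pos: [0.623, 0.0549, 0.2257]
eef_rot: [-0.876, 1.568, 3.035]
force: [-0.5, 0.1, -4.1]
grip_width: 0.0548
```

play_rows(increments=[[[255,0,0,0,4],[255,0,0,0,4],[255,0,0,0,4],[255,0,0,0,0],[255,0,0,0,0]]])

```text
time_s: 7.25
ee_pos: [0.6222, 0.0521, 0.2267]
eef_rot: [-0.513, 1.569, -3.095]
force: [-0.2, -0.4, -2.7]
grip_width: 0.0548
```

Run:
```python
from h import *
plan((.6235,.0535,.228),-58)
b=ctrl.camera("scene")[130:330,250:450,::-1];a=ctrl.camera("top")[80:230,190:340,::-1]
cv2.imwrite("pics/over.png",np.hstack([cv2.resize(b,(400,400),interpolation=0),cv2.resize(a,(400,400),interpolation=0)]))
```

```text
t 7.25 pos [0.6222 0.0521 0.2267] q [ 0.02  0.46  1.26 -0.    1.43  1.04] yaw_y -57.91 toolx [-0.002 -0.    -1.   ] w 0.0548
F [-0.2  -0.4  -2.71] M [-0.045  0.081 -0.03 ]
shift cm [-0.14 -0.05 -0.18] turn 0.09
```

View pics/over.png

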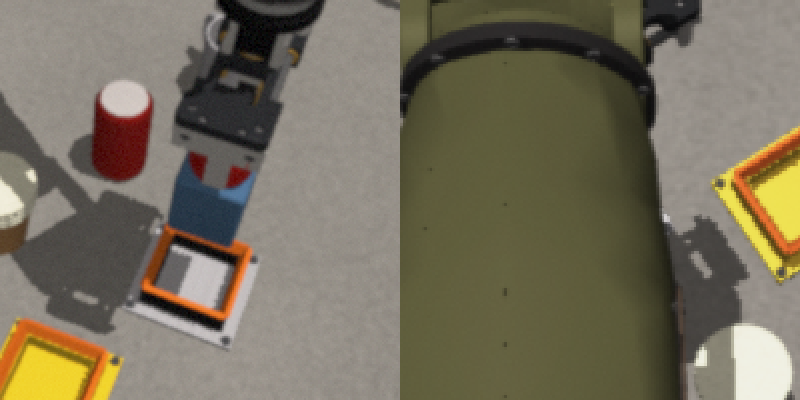

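play_rows(increments=[[[255,1,-0.05,-0.1,0],[255,1.5,0,-0.08,0],[255,2,0,0,0],[255,2,0,0,0],[255,1,0,0,0],[255,0.6,0,0,0],[255,0,0,0,0]]])

```text
time_s: 7.93
ee_pos: [0.6234, 0.0535, 0.1457]
eef_rot: [-0.514, 1.569, -3.097]
force: [0.2, -0.3, -3.5]
grip_width: 0.0548
```

Run:
```python
from h import *
plan((.6235,.0535,.0939),-58)
b=ctrl.camera("scene")[200:310,290:400,::-1]
cv2.imwrite("pics/over2.png",cv2.resize(b,(550,550),interpolation=0))
print(proj('scene',[(.6235,.0535,.04)]))
```

```text
t 7.9333 pos [0.6234 0.0535 0.1457] q [ 0.03  0.52  1.36 -0.    1.27  1.04] yaw_y -58.01 toolx [-0.002 -0.    -1.   ] w 0.0548
F [ 0.18 -0.26 -3.54] M [-0.033  0.089  0.016]
shift cm [ 5.18  0.01 -0.02] turn -0.01
[[348.42491449 263.68192581]]
```

View pics/over2.png

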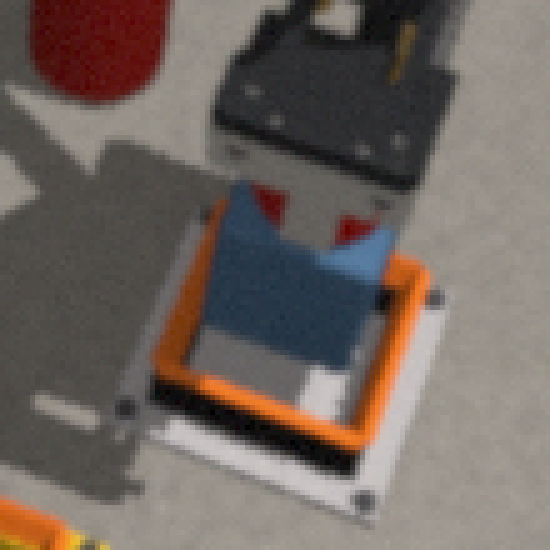

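Run:
```python
from h import *
c=np.array([.6235,.0535])
for y in(-58,):
    r=np.radians(y);R=np.array([[np.cos(r),-np.sin(r)],[np.sin(r),np.cos(r)]])
    P=[(*(c+R@np.array([sx,sy])*.032),.0578) for sx,sy in((1,1),(1,-1),(-1,-1),(-1,1))]
    print(((proj('scene',P)+.5-[290,200])*5).round(1))
a=onz('scene',(290+202/5-.5,200+325/5-.5),.0578);b=onz('scene',(290+350/5-.5,200+368/5-.5),.0578)
print(a,b,np.degrees(np.arctan2(*(b-a)[1::-1])),np.linalg.norm(b-a),(a+b)/2)
```

```text
[[352.  390.2]
 [201.5 333.9]
 [251.9 213.5]
 [397.3 265.4]]
[0.6101606  0.01218043 0.0578    ] [0.6594814  0.04930163 0.0578    ] 36.96686815564656 0.06172944382322298 [0.634821   0.03074103 0.0578    ]
```

Run:
```python
from h import *
a=ctrl.camera("scene")[225:285,315:385,::-1]; b=ctrl.camera("scene")[225:285,315:385,::-1]
m=((a.astype(float)+b)/2).astype(np.uint8)
cv2.imwrite("pics/over3.png",cv2.resize(m,None,fx=10,fy=10,interpolation=2))
for tag,y in(("-58",-58),("-53",-53)):
    c=np.array([.6234,.0535]);r=np.radians(y);R=np.array([[np.cos(r),-np.sin(r)],[np.sin(r),np.cos(r)]])
    for z in(.0578,.1358):
        P=[(*(c+R@np.array([sx,sy])*.032),z) for sx,sy in((1,1),(1,-1),(-1,-1),(-1,1))]
        print(tag,z,((proj('scene',P)+.5-[315,225])*10).round(0).tolist())
```

```text
-58 0.0578 [[454.0, 530.0], [153.0, 417.0], [254.0, 177.0], [544.0, 281.0]]
-58 0.1358 [[520.0, 330.0], [194.0, 213.0], [301.0, -37.0], [615.0, 70.0]]
-53 0.0578 [[471.0, 523.0], [162.0, 433.0], [237.0, 183.0], [535.0, 266.0]]
-53 0.1358 [[538.0, 323.0], [204.0, 229.0], [283.0, -31.0], [604.0, 55.0]]
```

View pics/over3.png

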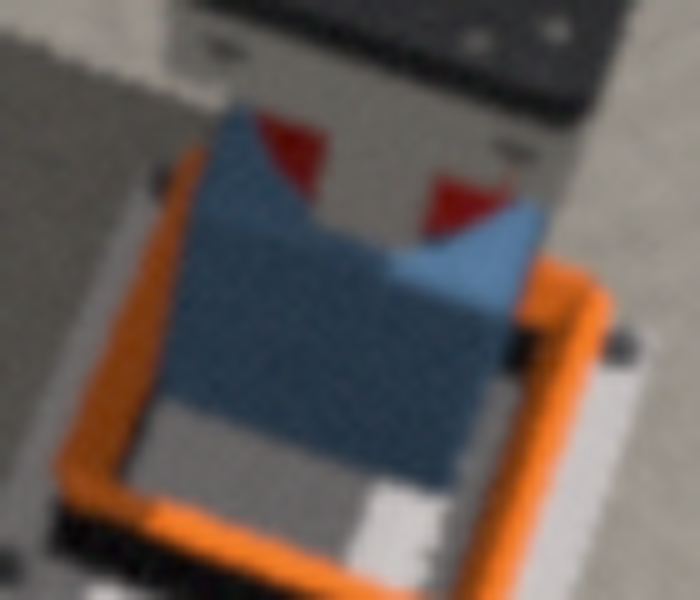

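Run:
```python
from h import *
c=np.array([.423,-.26])
im=cv2.imread("pics/scene0.png")[225:295,140:200];im=cv2.resize(im,None,fx=8,fy=8,interpolation=2)
for y,col in((-46,(0,255,255)),(-42,(0,255,0))):
    r=np.radians(y);R=np.array([[np.cos(r),-np.sin(r)],[np.sin(r),np.cos(r)]])
    for z in(0,.078):
        P=[(*(c+R@np.array([sx,sy])*.032),z) for sx,sy in((1,1),(1,-1),(-1,-1),(-1,1))]
        for u,v in (proj('scene',P)+.5-[140,225])*8: cv2.circle(im,(int(u),int(v)),3,col,-1)
cv2.imwrite("pics/chk0.png",im)
```

```text
(no output)
```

View pics/chk0.png

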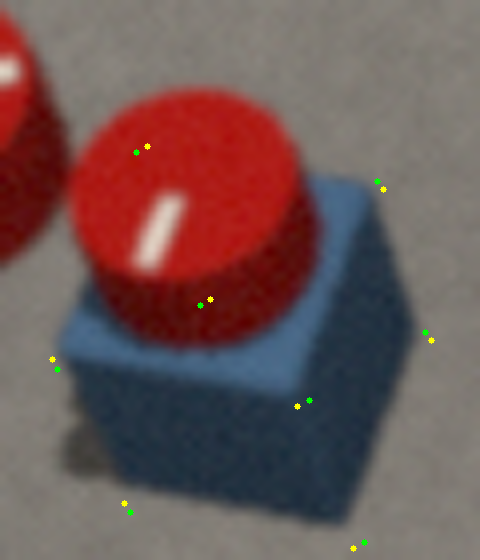

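The crop shows the jar square over the pocket. Its bottom edge runs (155,395)–(450,490), about 2° anticlockwise of the rim. Its corner pixels carry the same small bias as in the first picture, so it is not tilted. I turn it −2° in yaw and lower it gently.

play_rows(increments=[[[255,0.5,0,0,2],[255,0.8,0,0,0],[255,0.8,0,0,0],[255,0.5,0,0,0],[255,0.5,0,0,0],[255,0.5,0,0,0],[255,0,0,0,0]]])

```text
time_s: 8.67
ee_pos: [0.6233, 0.0535, 0.1097]
eef_rot: [-0.489, 1.569, -3.107]
force: [-0.4, 0.2, -4.4]
grip_width: 0.0551
```

Run:
```python
from h import *
plan((.6235,.0535,.0939),-60)
b=ctrl.camera("scene")[200:310,290:400,::-1]
cv2.imwrite("pics/in1.png",cv2.resize(b,(550,550),interpolation=2))
```

```text
t 8.6667 pos [0.6233 0.0535 0.1097] q [ 0.03  0.55  1.39 -0.    1.2   1.07] yaw_y -60.02 toolx [-0.002 -0.    -1.   ] w 0.0551
F [-0.41  0.24 -4.38] M [-0.04   0.105 -0.005]
shift cm [ 1.58  0.01 -0.01] turn -0.02
```

View pics/in1.png

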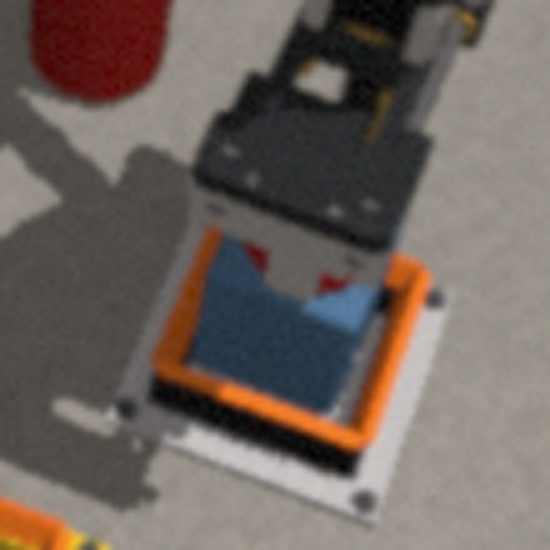

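Jar is inside the guides with no contact force; slightly left of centre in the pocket but free. Continue down to the floor.

play_rows(increments=[[[255,0.5,0,0,0],[255,0.5,0,0,0],[255,0.4,0,0,0],[255,0.2,0,0,0],[255,0.2,0,0,0],[255,0,0,0,0],[255,0,0,0,0]]])

```text
time_s: 9.3
ee_pos: [0.624, 0.0538, 0.0939]
eef_rot: [2.911, 1.57, 0.293]
force: [-4.0, 1.4, 4.1]
grip_width: 0.0554
```

Run:
```python
from h import *
plan((.6235,.0535,.0939),-60)
```

```text
t 9.3 pos [0.624  0.0538 0.0939] q [0.03 0.57 1.4  0.   1.17 1.07] yaw_y -60.03 toolx [ 0.001  0.    -1.   ] w 0.0554
F [-4.02  1.37  4.09] M [0.132 0.942 0.024]
shift cm [ 0.   -0.    0.05] turn -0.03
```

play_rows(increments=[[[255,0.2,0,0,0],[255,0,0,0,0],[255,0,0,0,0]]], newtons=60)

```text
time_s: 9.55
ee_pos: [0.6244, 0.054, 0.0936]
eef_rot: [2.818, 1.568, 0.199]
force: [-8.7, 2.1, 17.7]
grip_width: 0.0548
```

Run:
```python
from h import *
plan((.6235,.0535,.0939),-60)
b=ctrl.camera("scene")[200:310,290:400,::-1]
cv2.imwrite("pics/in2.png",cv2.resize(b,(550,550),interpolation=2))
```

```text
t 9.55 pos [0.6244 0.054  0.0936] q [0.03 0.57 1.4  0.   1.16 1.08] yaw_y -60.03 toolx [ 0.003  0.001 -1.   ] w 0.0548
F [-8.66  2.08 17.74] M [0.278 1.966 0.005]
shift cm [-0.03 -0.01  0.1 ] turn -0.03
```

View pics/in2.png

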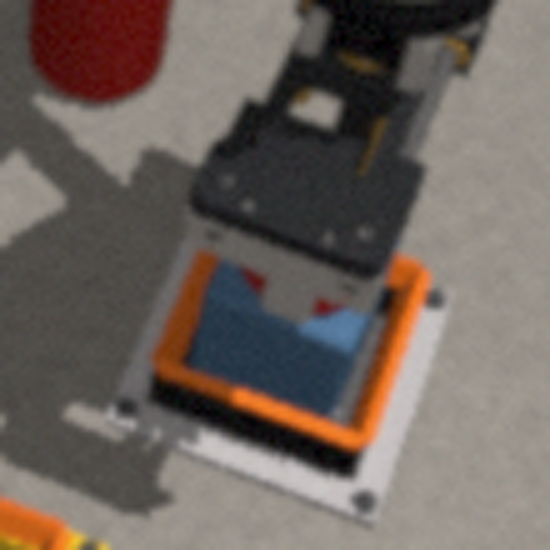

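The jar has bottomed out: z stays at 0.0936 with about 18 N of push, as expected for the pocket floor. I ease the push and start unscrewing.

play_rows(increments=[[[255,-0.3,0,0,0],[255,0,0,0,-3],[255,0,0,0,-3],[255,0,0,0,-3],[255,0,0,0,-3],[255,0,0,0,0]]], newtons=60)

```text
time_s: 10.1
ee_pos: [0.6242, 0.0539, 0.0943]
eef_rot: [2.844, 1.569, 0.437]
force: [0.8, 2.8, 0.0]
grip_width: 0.0545
```

Run:
```python
from h import *
plan((.6235,.0535,.0939),-60)
```

```text
t 10.1 pos [0.6242 0.0539 0.0943] q [0.03 0.57 1.4  0.   1.17 0.86] yaw_y -47.9 toolx [ 0.001  0.001 -1.   ] w 0.0545
F [0.81 2.76 0.  ] M [ 0.436 -0.092  0.078]
shift cm [ 0.04 -0.02  0.08] turn 12.1
```

play_rows(increments=[[[255,0,0,0,-2],[255,0,0,0,-2],[255,0,0,0,0]]])

```text
time_s: 10.35
ee_pos: [0.6241, 0.0538, 0.0943]
eef_rot: [2.719, 1.57, 0.379]
force: [0.7, 3.2, 1.4]
grip_width: 0.0548
```

Run:
```python
from h import *
plan((.6235,.0535,.0939),-60)
```

```text
t 10.35 pos [0.6241 0.0538 0.0943] q [0.03 0.57 1.4  0.   1.17 0.8 ] yaw_y -44.04 toolx [ 0.001  0.    -1.   ] w 0.0548
F [0.69 3.18 1.39] M [ 0.655 -0.098 -0.102]
shift cm [ 0.04 -0.02  0.07] turn 15.96
```

play_rows(increments=[[[255,0,0,0,-2],[255,0,0,0,-2],[255,0,0,0,0]]])

```text
time_s: 10.6
ee_pos: [0.6242, 0.0539, 0.0945]
eef_rot: [2.6, 1.569, 0.33]
force: [0.3, 3.2, 2.9]
grip_width: 0.0553
```

Run:
```python
from h import *
plan((.6235,.0535,.0939),-60)
```

```text
t 10.6 pos [0.6242 0.0539 0.0945] q [0.03 0.57 1.4  0.   1.17 0.73] yaw_y -40.07 toolx [ 0.001  0.    -1.   ] w 0.0553
F [0.27 3.16 2.91] M [ 0.789 -0.06  -0.124]
shift cm [ 0.06 -0.03  0.07] turn 19.93
```

play_rows(increments=[[[255,0,0,0,-2],[255,0,0,0,-2],[255,0,0,0,0]]])

```text
time_s: 10.85
ee_pos: [0.6243, 0.0539, 0.0947]
eef_rot: [2.532, 1.569, 0.332]
force: [-0.2, 4.9, 5.5]
grip_width: 0.0545
```

Run:
```python
from h import *
plan((.6235,.0535,.0939),-60)
b=ctrl.camera("scene")[200:310,290:400,::-1]
cv2.imwrite("pics/tw1.png",cv2.resize(b,(550,550),interpolation=2))
```

```text
t 10.85 pos [0.6243 0.0539 0.0947] q [0.03 0.57 1.4  0.   1.17 0.66] yaw_y -36.08 toolx [ 0.002  0.001 -1.   ] w 0.0545
F [-0.18  4.9   5.52] M [ 0.903 -0.056 -0.057]
shift cm [ 0.08 -0.04  0.08] turn 23.92
```

View pics/tw1.png

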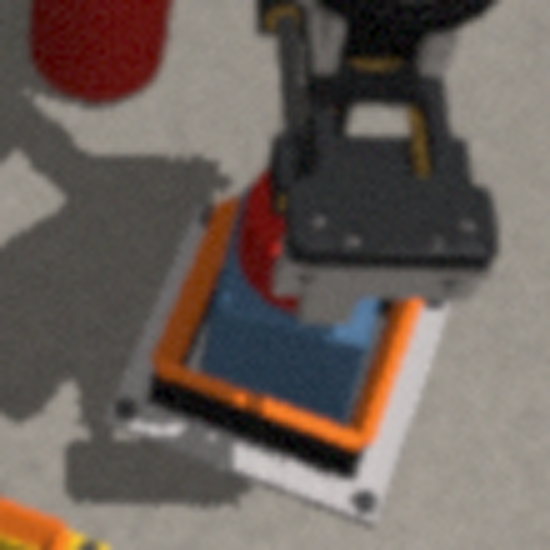

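Run:
```python
from h import *
o=ctrl.get_obs();print(o['tau'].round(2))
b=ctrl.camera("scene")[235:295,320:380,::-1]
cv2.imwrite("pics/tw2.png",cv2.resize(b,(600,600),interpolation=2))
```

```text
[ -3.01 -62.44 -30.6   -1.2    0.22  -0.47]
```

View pics/tw2.png

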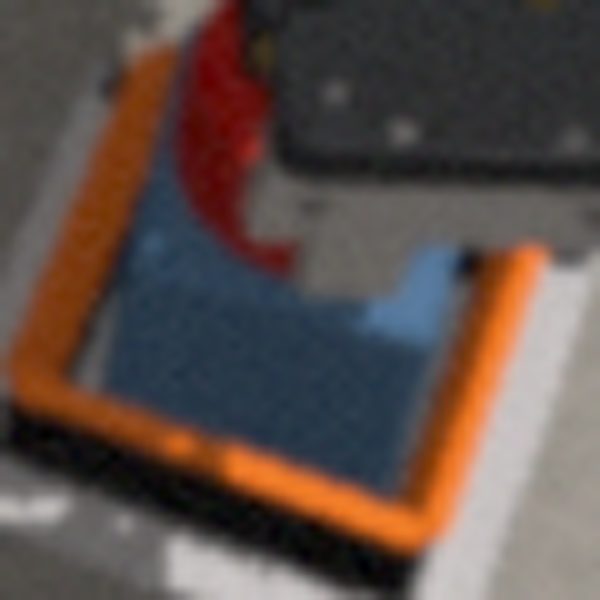

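The crop shows the jar turned about 10° anticlockwise until it rests on the pocket walls: its shoulder edge now runs (115,285)–(435,345). Joint 6 carries 0.47 N m, so the threads are taking the torque. I keep turning.

play_rows(increments=[[[255,-0.1,0,0,-3],[255,0,0,0,-3],[255,0,0,0,-3],[255,0,0,0,-3],[255,0,0,0,-3],[255,0,0,0,-3],[255,0,0,0,0]]])

```text
time_s: 11.53
ee_pos: [0.624, 0.0538, 0.0953]
eef_rot: [2.365, 1.57, 0.481]
force: [0.7, 3.6, 4.2]
grip_width: 0.0548
```

Run:
```python
from h import *
plan((.6235,.0535,.0939),-60)
o=ctrl.get_obs();print(o['tau'].round(2))
b=ctrl.camera("scene")[235:295,320:380,::-1]
cv2.imwrite("pics/tw3.png",cv2.resize(b,(600,600),interpolation=2))
```

```text
t 11.5333 pos [0.624  0.0538 0.0953] q [0.03 0.57 1.4  0.   1.17 0.34] yaw_y -17.97 toolx [ 0.001  0.    -1.   ] w 0.0548
F [0.73 3.61 4.23] M [ 0.919 -0.013  0.007]
shift cm [ 0.14 -0.04  0.05] turn 42.03
[ -2.94 -63.01 -31.15  -1.15   0.14  -1.18]
```

View pics/tw3.png

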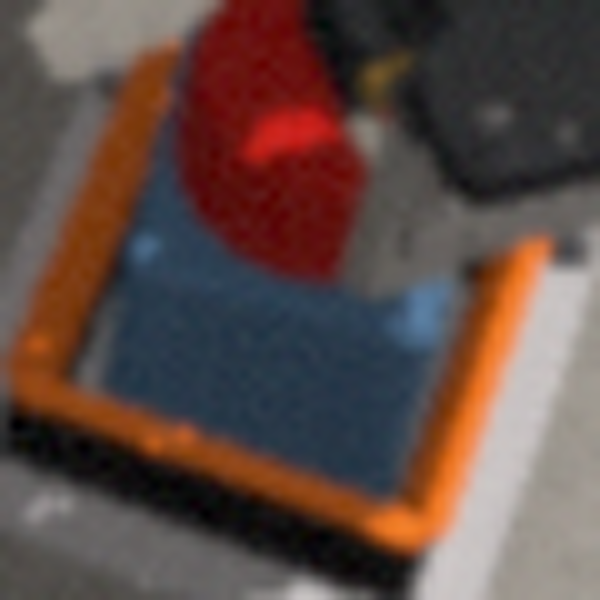

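The jar has not moved since the last picture (shoulder edge still (115,280)–(440,345)) while the cap turned another 18°. I continue.

play_rows(increments=[[[255,0,0,0,-3],[255,0,0,0,-3],[255,0,0,0,-3],[255,0,0,0,-3],[255,0,0,0,-3],[255,0,0,0,-3],[255,0,0,0,-3],[255,0,0,0,-3],[255,0,0,0,-3],[255,0,0,0,0]]])

```text
time_s: 12.42
ee_pos: [0.6238, 0.0539, 0.0954]
eef_rot: [2.487, 1.57, 1.074]
force: [-1.1, 4.9, 5.8]
grip_width: 0.055
```

Run:
```python
from h import *
plan((.6235,.0535,.0939),25)
o=ctrl.get_obs();print(o['tau'].round(2))
b=ctrl.camera("scene")[235:295,320:380,::-1]
cv2.imwrite("pics/tw4.png",cv2.resize(b,(600,600),interpolation=2))
```

```text
t 12.4167 pos [0.6238 0.0539 0.0954] q [ 0.03  0.57  1.4   0.    1.17 -0.13] yaw_y 9.02 toolx [ 0.  0. -1.] w 0.055
F [-1.14  4.85  5.76] M [ 1.008  0.324 -0.081]
shift cm [ 0.15 -0.04  0.03] turn -15.98
[ -3.31 -62.12 -31.23  -1.31  -0.31  -1.22]
```

View pics/tw4.png

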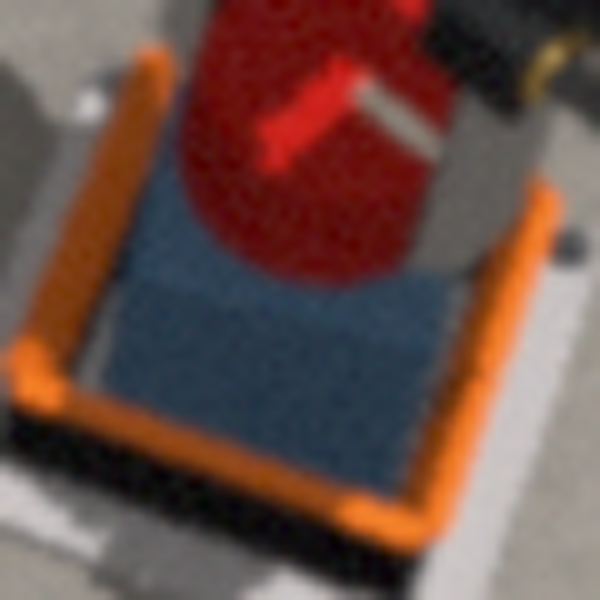

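Run:
```python
from h import *
p=[onz('scene',(320+X/10-.5,235+Y/10-.5),.122) for X,Y in((360,82),(438,152))]
d=p[1]-p[0];print('bar',np.degrees(np.arctan2(d[1],d[0])),p)
p=[onz('scene',(320+X/10-.5,235+Y/10-.5),.084) for X,Y in((108,290),(445,345))]
d=p[1]-p[0];print('jar edge',np.degrees(np.arctan2(d[1],d[0])),np.linalg.norm(d))
```

```text
bar 5.431189636342968 [array([0.62527394, 0.05536575, 0.122     ]), array([0.64593698, 0.05733033, 0.122     ])]
jar edge 45.05731378693745 0.06651947268967486
```

The white bar is now visible at (360,82)–(438,152) in the crop, giving a cap yaw of about 5–10°. The jar is at about −46°, so the cap has turned about 51–56° against it. Another 20° should bring it to about 71–76°.

play_rows(increments=[[[255,0,0,0,-4],[255,0,0,0,-4],[255,0,0,0,-4],[255,0,0,0,-4],[255,0,0,0,-4],[255,0,0,0,0]]])

```text
time_s: 12.97
ee_pos: [0.6236, 0.0537, 0.0955]
eef_rot: [-2.464, 1.571, 2.756]
force: [-2.5, 3.6, 7.1]
grip_width: 0.0549
```

Run:
```python
from h import *
plan((.6235,.0535,.0939),25)
o=ctrl.get_obs();print(o['tau'].round(2))
b=ctrl.camera("scene")[235:295,320:380,::-1]
cv2.imwrite("pics/tw5.png",cv2.resize(b,(600,600),interpolation=2))
```

```text
t 12.9667 pos [0.6236 0.0537 0.0955] q [ 0.03  0.57  1.4   0.    1.17 -0.48] yaw_y 29.09 toolx [-0.  0. -1.] w 0.0549
F [-2.49  3.63  7.11] M [0.718 0.585 0.014]
shift cm [ 0.16 -0.02  0.01] turn 4.09
[ -2.68 -61.28 -31.4   -1.    -0.74  -1.55]
```

View pics/tw5.png

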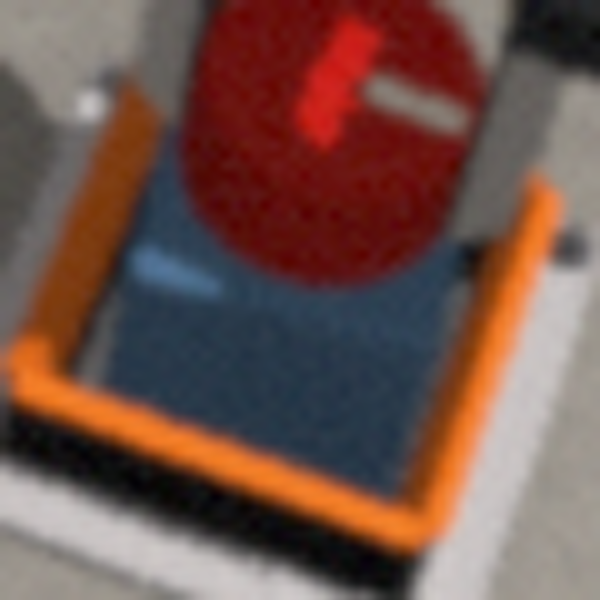

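Run:
```python
from h import *
p=[onz('scene',(320+X/10-.5,235+Y/10-.5),.123) for X,Y in((368,86),(462,123))]
d=p[1]-p[0];print('bar',np.degrees(np.arctan2(d[1],d[0])))
```

```text
bar 29.581203104585928
```

play_rows(increments=[[[255,-0.2,0,0,0],[255,-0.2,0,0,0],[255,0,0,0,0]]])

```text
time_s: 13.27
ee_pos: [0.6238, 0.0533, 0.099]
eef_rot: [-0.792, 1.57, -1.858]
force: [0.1, 1.1, -0.6]
grip_width: 0.0548
```

Run:
```python
from h import *
plan((.6235,.0535,.0939),25)
b=ctrl.camera("scene")[235:295,320:380,::-1]
cv2.imwrite("pics/lf1.png",cv2.resize(b,(600,600),interpolation=2))
```

```text
t 13.2667 pos [0.6238 0.0533 0.099 ] q [ 0.03  0.57  1.4  -0.    1.18 -0.48] yaw_y 28.9 toolx [-0. -0. -1.] w 0.0548
F [ 0.07  1.07 -0.6 ] M [ 0.284  0.103 -0.046]
shift cm [ 0.51 -0.01 -0.03] turn 3.9
```

View pics/lf1.png

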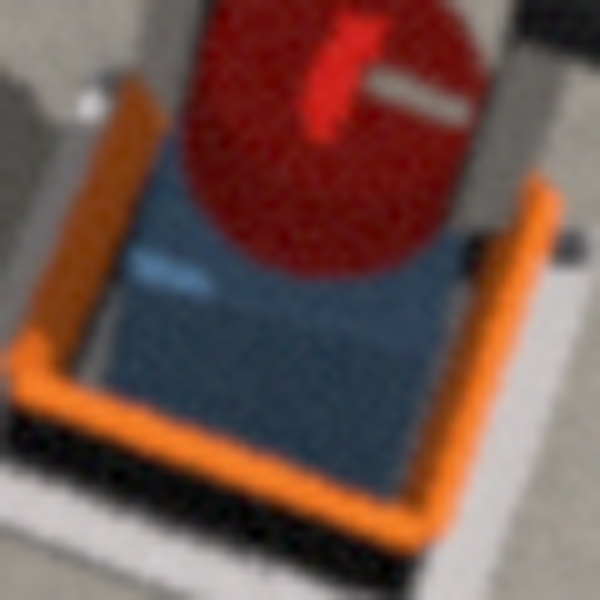

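The cap has risen and the jar's pixels are unchanged. The vertical force is only about −0.6 N, so the threads are free. I lift to about 2 cm above the mouth.

play_rows(increments=[[[255,-0.3,0,0,0],[255,-0.5,0,0,0],[255,-0.6,0,0,0],[255,-0.6,0,0,0],[255,-0.6,0,0,0],[255,-0.6,0,0,0],[255,-0.5,0,0,0],[255,-0.3,0,0,0],[255,0,0,0,0],[255,0,0,0,0],[255,0,0,0,0]]])

```text
time_s: 14.23
ee_pos: [0.6236, 0.0535, 0.1386]
eef_rot: [-1.93, 1.57, -2.995]
force: [0.8, 0.0, -0.8]
grip_width: 0.0554
```

Run:
```python
from h import *
plan((.6235,.0535,.139))
b=ctrl.camera("scene");cv2.imwrite("pics/fin.png",np.hstack([cv2.resize(b[200:300,300:400,::-1],(400,400),interpolation=2),cv2.resize(b[100:350,150:400,::-1],(400,400),interpolation=2)]))
```

```text
t 14.2333 pos [0.6236 0.0535 0.1386] q [ 0.03  0.53  1.36 -0.    1.25 -0.48] yaw_y 28.96 toolx [-0.001 -0.    -1.   ] w 0.0554
F [ 0.83  0.01 -0.81] M [-0.076  0.02   0.054]
shift cm [-0.04 -0.01 -0.01] turn None
```

View pics/fin.png

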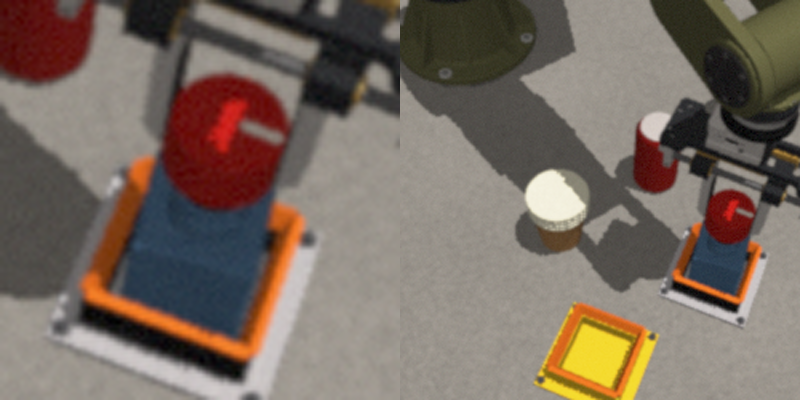

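Run:
```python
from h import *
print(proj('scene',[(.6236,.0535,.1667),(.6236,.0535,.122),(.6236,.0535,.112)]))
print('bar base px',300+238/4-.5,200+122/4-.5)
```

```text
[[357.74447726 229.52770912]
 [354.20514001 242.5545531 ]
 [353.45519425 245.31479484]]
bar base px 359.0 230.0
```

The cap's pixel position matches the predicted height: lower edge about 2 cm above the mouth and centred. The jar is in the brace and the cups and can are where they were. I hand in.

```bash
python3 -c "
from station import ctrl
print(ctrl.hand_in())"
```

```text
the job is handed in; nothing more can be done
None
```

I handed the job in at about 14.3 s. The jar is in the brace, and the gripper is holding the unscrewed cap about 2 cm above its mouth.

**What I did:**
- I lifted the jar by its cap and carried it over the bystanders' heights.
- I lowered it into the steel brace and pressed it down with about 18 N. The tool stopped at the height expected for the pocket floor.
- I turned the gripper about 89° anticlockwise. The jar took up about 10–13° of that before the pocket walls stopped it, so the cap turned roughly 75° against the jar.
- The cap then lifted off alone, with only about 0.6 N of load.

**Last checks:**
- **Cap:** it is level and still in the grip, with the fingers at 55 mm. Its picture position is within about 1.5 pixels of the predicted point over the jar.
- **Jar:** its pixels did not change when the threads let go, and it is still in the pocket in the last picture.
- **Bystanders:** the cups and the can look unmoved. The jug was outside the last crop and I did not check it again, but the arm never came near it below carrying height.

**Disagreements:**
- **Jar corners:** in the scene camera they sat 2–3 pixels off my projections throughout. I treated this as a picture bias, not a tilt.
- **Bar yaw:** the white bar's measured angle was about 4° off the gripper-based one partway through and agreed at the end.
- **Torque:** joint 6 read up to 1.5 N m while unscrewing, more than the stated 0.4–0.6 N m, while the wrist moment about z stayed near zero.

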